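# Square a coated glass plate in the jig

### The arm

A 6-joint arm with a two-finger parallel gripper is mounted at the origin on a cart in front of the work surface, level with it; the furniture and walls round the work are solid. World frame = base frame: x ahead of the robot, y to its left, z up, the work surface at z = 0. Lengths are in mm, angles in rad, forces in N, time in s.
With the tool pointing down it reaches from about 350 to 975 mm from the base axis. Payload 7.1 kg.
Tool frame: the origin (TCP) lies midway between the tips of the shut fingers; the grasp point (between the pads) lies 19 mm behind it; z points along the fingers, x is the direction in which the jaws open and shut, and the axes are right-handed (so a half turn about z gives the same grasp; the last joint's range is limited). The gripper opens to 88 mm and grips with 3 to 60 N. Pads are 20 mm wide; open, the fingers measure 115 mm over their backs; the gripper's body (75 mm by 178 mm) begins 61 mm behind the grasp point.
Start: joints at [-1.193, 0.423, 1.63, -0, 1.089, -0.019], TCP at [241.559, -576.415, 222.675] pointing down, gripper open.
Joint ranges: [-3, 3], [-0.9, 2.11], [0.09, 2.58], [-1.31, 4.45], [0.11, 2.69], [-2.54, 2.54]. Speed limits (rad/s): [2.39, 2.39, 3.01, 3.14, 3.14, 3.14].

### API

Orientations are given as a rotation vector (axis times angle).
In Python, from workcell import telemetry, imaging, ticket gives the robot as it stands.
- The arm moves only by the tool jog_arm, never from a script. Its arguments are lists of equal length, an entry for each row: "travel": the shift along the world's x, y, z in units of 400 mm (1.0 is 400 mm), a list of three; "dr": the turn, a rotation vector about the world's x, y, z in units of 90 degrees (1.0 is 90 degrees), a list of three. In form: {"travel": [[tx, ty, tz], ...], "dr": [[wx, wy, wz], ...]}. A call has exactly 10 rows; each row is the pose to reach, as a shift and turn from the pose measured when the call began; what a row does not reach only later rows make up. A row lasts 1/10 s, in which the tool goes at most 50 mm and 8.59 degrees, less where a joint would pass 70% of its speed; a pose out of reach is approached as far as the arm can. A call with a number of a shift or a turn outside -1 to 1 is refused whole. A call with a gripper value outside its range is refused whole. "hand" is the opening, from -1 (shut) to 1 (fully open), set as the call begins (left out, the last holds). The fingers move at their own pace and stop on an object; the grip force is fixed at half the most. Time passes only in rows, so rows that repeat a pose let the fingers close, or fill a call up. It gives the time, the measured TCP pose, the force and the opening at its end, in the units of the state.
- telemetry.get_obs(): the state, without advancing time (a new reading comes with each control period).
- imaging.get_image(name): name is "scene" or "top" or "wrist"; returns a dict with "pixels" (480x640x3 uint8, red, green, blue), "range_z" (480x640 float32, mm along the optical axis (not along the pixel's ray), 0 where there is no reading), "fx", "fy", "cx", "cy" (pixels), "k1" (the pictures are not rectified: a ray, as slopes to the right and down, at radius r is drawn at 1 + k1 r^2 times it, then the intrinsics apply), "extrinsics" (4x4, takes a point from world to camera coordinates). Camera axes: x right, y down, z forward; pixel columns grow to the right and rows downward; lengths in mm; the calibration is good to about 2 mm. A picture is of the moment at which its call begins.
- ticket.close_job(): hands the job in, once; it reports no verdict.
The state is a dict: "t": time; "qpos": joint angles; "qvel": joint speeds; "joint_torque": joint torques, N m; "ee_pos": TCP position; "orientation": TCP orientation; "ft_force": force on the tool from outside, world axes, zero at the start; "moment": the same for the moment, N m; "width": finger opening in mm.
Only numpy, scipy, OpenCV 4.12 (cv2) and the standard library are available. Lean on these libraries where they do the work, as an engineer would, in place of code of your own. Each camera call takes 0.05 s, during which the arm holds its last target. There are 200 camera calls.

### The job

The white-coated glass plate lies skewed on the dark squaring jig. Take the orange-handled pusher from its blue mat and with it nudge the plate, flat on the bed, into the jig's corner until it touches both metal fences squarely along its edges; do not touch the plate with the gripper. Then stand the pusher upright on its blue mat again, its foot wholly on the mat, and leave everything else where it is.

Things in the scene. Friction and masses are not known exactly. Their poses are not given: they have to be found in the camera images.
- jig: Fixed squaring jig; place and yaw vary. Dark flat bed 220 mm (its x) x 200 mm (its y), upper face 10 mm above the worktop; two aluminium fences on it reach 24 mm above the worktop: far fence along the +x edge, left fence along the +y edge. The -x (robot) and -y sides are open. Origin: centre of the underside, on the worktop, z up. A seated plate has its centre at x +50, y +30 mm in this frame.
- jig_corner (a point): Inner corner where the planes of the two fence faces meet, at bed height: x +90, y +85, z +10 mm in the jig's frame, same axes. The far fence's inner face (x = +90) runs from y = -100 to +85 mm, the left fence's (y = +85) from x = -100 to +85 mm.
- plate_mid (a point): Centre (half-way up) of the loose glass plate, 80 mm (its x) x 110 mm (its y) x 8 mm, white top, greenish glass edges, about 0.17 kg, flat on the bed. At the start turned up to 0.3 rad from the jig's axes, its centre 20 to 45 mm short of its final place in both jig x and jig y. It slides with ordinary friction.
- pusher_mid (a point): Middle of the loose pusher, 43 mm above its underside. It stands upright: white square foot 50x50x16 mm, above it a grey collar 34x34 mm up to 22 mm, then an orange square handle 26x26 mm up to 86 mm above the underside; all sides parallel to its x and y axes. About 0.18 kg. Grasp the handle across two opposite flats from above.
- mat: Flat blue mat fixed to the worktop, 130x130x3 mm, on which the pusher stands at the start. Origin: centre of its underside, on the worktop; its top is 3 mm above.
- tape: Bystander, loose: beige masking tape roll lying flat, 66 mm across, 19 mm high. Origin: centre of its underside.
- flask: Bystander, loose: small stoppered conical flask with pink contents, 65 mm across, 84 mm high. Origin: centre of its underside.
- timer: Bystander, loose: light grey wedge-shaped timer, 41x62x52 mm. Origin: centre of its underside.
- bottle: Bystander, loose: white bottle with blue cap, 66 mm across, 143 mm high. Origin: centre of its underside.
- beaker: Bystander, loose: empty glass beaker, 58 mm across, 70 mm high. Origin: centre of its underside.
There are look-alikes about, which are no part of the job. Leave any purple look-alike of the part that bears pusher_mid alone. Leave any yellow look-alike of the part that bears plate_mid alone.

How it is judged:
By the outcome, as a careful person would: the job done as asked, in the order asked, and still so for the second after the job is handed in, with the robot touching nothing.
It also fails if it takes over 56 s, if anything falls off the work surface, if the arm or the gripper's body presses on something with over 40 N, if the wrist force passes 120 N, or if a joint passes its speed limit or range.

## Working session

There is one attempt and no reset: what is moved stays moved. The work goes in short steps, Python scripts to look and compute and a tool call to move; the robot and the scene stay as the last step left them, time stands still between calls to the robot, and variables do not carry over. Pictures are saved under pics/ and viewed, about 8 in all and at most 12, crops included, and the job is handed in when it is done.

Besides the shell and the picture viewer there is one more tool, called after "Emit:" as name(argument=value, ...) on one line, values as JSON. jog_arm: Moves the arm, as the interface text tells. Its arguments: {"type":"object","properties":{"travel":{"type":"array"},"dr":{"type":"array"},"hand":{"type":"number"}},"required":["travel","dr"]}

```bash
mkdir -p pics; cat > h.py <<'E'
import numpy as np, cv2, sys, pickle
from workcell import telemetry, imaging, ticket
def snap(n,save=None):
    d=imaging.get_image(n)
    if save:
        cv2.imwrite(f'pics/{save}.png',d['pixels'][:,:,::-1]); pickle.dump(d,open(f'pics/{save}.pkl','wb'))
    return d
def rays(d,uv):
    uv=np.atleast_2d(uv).astype(float)
    K=np.array([[d['fx'],0,d['cx']],[0,d['fy'],d['cy']],[0,0,1.]])
    return cv2.undistortPoints(uv.reshape(-1,1,2),K,np.array([d['k1'],0,0,0.])).reshape(-1,2)
def rays(d,uv):
    uv=np.atleast_2d(uv).astype(float); p=(uv-[d['cx'],d['cy']])/[d['fx'],d['fy']]; q=p.copy()
    for _ in range(20): q=p/(1+d['k1']*(q**2).sum(1,keepdims=True))
    return q
def onplane(d,uv,z):
    q=rays(d,uv); E=d['extrinsics']; R=E[:3,:3]; c=-R.T@E[:3,3]
    w=np.c_[q,np.ones(len(q))]@R
    return c+w*((z-c[2])/w[:,2])[:,None]
def cloud(d,uv=None):
    if uv is None:
        v,u=np.mgrid[:480,:640]; uv=np.c_[u.ravel(),v.ravel()]
    uv=np.atleast_2d(uv); z=d['range_z'][uv[:,1].astype(int),uv[:,0].astype(int)][:,None]
    q=rays(d,uv); E=d['extrinsics']; P=np.c_[q,np.ones(len(q))]*z
    P=(P-E[:3,3])@E[:3,:3]; P[z[:,0]==0]=np.nan
    return P
def proj(d,X):
    X=np.atleast_2d(X); E=d['extrinsics']; c=X@E[:3,:3].T+E[:3,3]; q=c[:,:2]/c[:,2:]
    q=q*(1+d['k1']*(q**2).sum(1,keepdims=True)); return q*[d['fx'],d['fy']]+[d['cx'],d['cy']]
E
python3 - <<'E'
from h import *
a=snap('top','top0');b=snap('scene','scene0')
for d in(a,b): print(d['fx'],d['k1'],d['extrinsics'].round(3).tolist())
print(telemetry.get_obs())
E
```

```text
464.4560258511756 -0.029356921475782893 [[-0.008, -1.0, 0.003, -6.437], [-0.995, 0.008, -0.096, 553.432], [0.096, -0.003, -0.995, 1399.085], [0.0, 0.0, 0.0, 1.0]]
607.5905075823068 -0.21222413413448532 [[0.505, -0.863, -0.003, -294.621], [-0.643, -0.374, -0.668, 413.026], [0.576, 0.339, -0.744, 2072.486], [0.0, 0.0, 0.0, 1.0]]
{'t': 0.1, 'qpos': array([-1.19300330e+00,  4.23776692e-01,  1.63059209e+00, -8.59125130e-07,
        1.08858634e+00, -1.90059672e-02]), 'qvel': array([-6.57441775e-04, -2.97991926e-03, -1.93836174e-03, -9.70284011e-04,
       -3.30262174e-05,  1.27187929e-04]), 'joint_torque': array([ 9.97017764e-05, -5.45616066e+01, -2.74325734e+01,  6.46374444e-02,
        1.88703218e-02, -2.46898276e-05]), 'ee_pos': array([ 241.38162851, -575.97487389,  221.98020491]), 'orientation': array([-2.61506559e+00,  1.73958665e+00,  1.75931124e-03]), 'ft_force': array([-0.56139951, -1.05946702, -0.09138231]), 'moment': array([ 0.02443381,  0.01182843, -0.0465699 ]), 'width': 87.8125821616582}
```

View pics/top0.png

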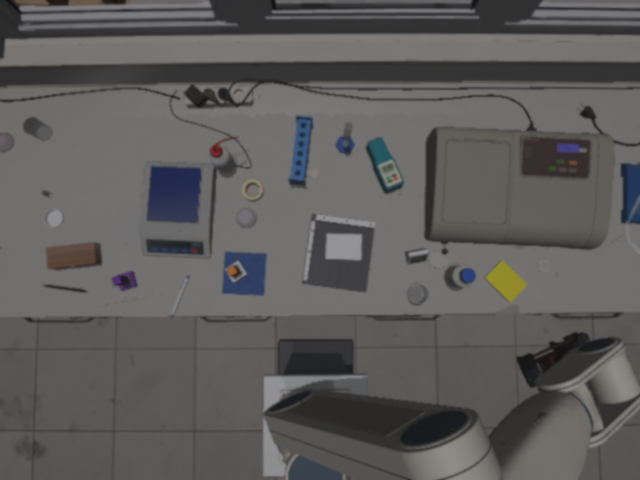

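View pics/scene0.png

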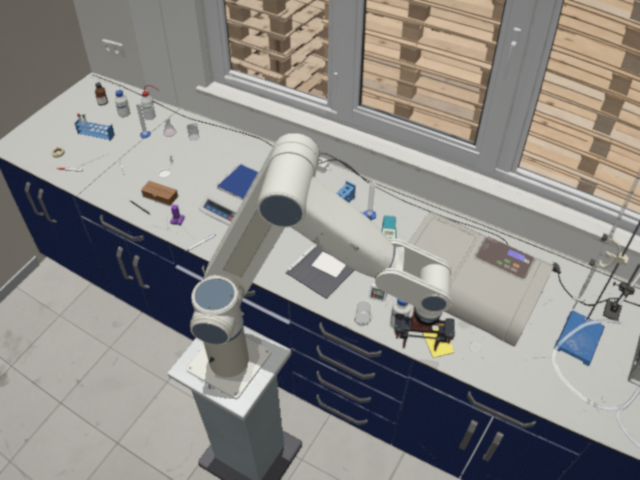

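The top view shows two candidate pushers. The orange-handled one is at (234,270) on the blue mat (244,273), and the purple one at (124,281) is the look-alike. There are also two plates. The white one is at (344,247) on the dark jig (340,252), and the yellow one at (506,281) is the look-alike. The orange pusher and white plate fit the description. I'll confirm them in an enlarged crop and take coarse measurements.

```bash
cat > m.py <<'E'
from h import *
d=pickle.load(open('pics/top0.pkl','rb')); im=d['pixels']
cv2.imwrite('pics/crop0.png',cv2.resize(im[170:310,190:440][:,:,::-1],None,fx=3.2,fy=3.2,interpolation=cv2.INTER_CUBIC))
hsv=cv2.cvtColor(im,cv2.COLOR_RGB2HSV).astype(int); P=cloud(d).reshape(480,640,3)
def box(m,z,n,roi):
    k=np.zeros(m.shape,np.uint8);x0,y0,x1,y1=roi;k[y0:y1,x0:x1]=m[y0:y1,x0:x1]
    c=max(cv2.findContours(k,0,cv2.CHAIN_APPROX_NONE)[0],key=cv2.contourArea)[:,0].astype(float)
    w=onplane(d,c,z)[:,:2].astype(np.float32); r=cv2.minAreaRect(w)
    print(n,np.round(r[0],1),np.round(r[1],1),round(r[2],1),'depth z',np.nanmedian(P[k>0][:,2]).round(1))
H,S,V=hsv[...,0],hsv[...,1],hsv[...,2]
box((H>100)&(H<125)&(S>120),3,'mat',(215,245,275,300))
box((H<20)&(S>150),86,'handle',(220,255,250,285))
box((V<90)&(S<90),10,'jigdark',(295,205,385,300))
box((V>150),18,'plate',(320,228,368,265))
for n,u in dict(tape=(252,190),tapeR=(244,190),flask=(246,217),timer=(417,255),bottle=(465,276),beaker=(417,293),handle=(233,271),jig=(330,275),fenceF=(345,221),fenceL=(309,250),plate=(344,247),mat=(250,288),table=(280,230)).items():
    print(n,np.round(P[u[1],u[0]],0))
E
python3 m.py
```

```text
mat [462.1 217.5] [119.5 119.5] 86.3 depth z 1.8
handle [467.5 239.4] [20.6 23.4] 0.5 depth z 88.5
jigdark [522.9 -76.8] [200.  219.3] 81.7 depth z 9.1
plate [ 530.3 -121.1] [0. 0.] 0.0 depth z 17.4
tape [724. 194.   1.]
tapeR [721. 216.  20.]
flask [629. 203.  62.]
timer [ 511. -313.   46.]
bottle [ 445. -426.  141.]
beaker [ 396. -319.    0.]
handle [466. 236.  87.]
jig [454. -49.  13.]
fenceF [619. -97.  29.]
fenceL [531.  15.  22.]
plate [540. -93.  18.]
mat [416. 199.  -1.]
table [596. 105.   5.]
```

View pics/crop0.png

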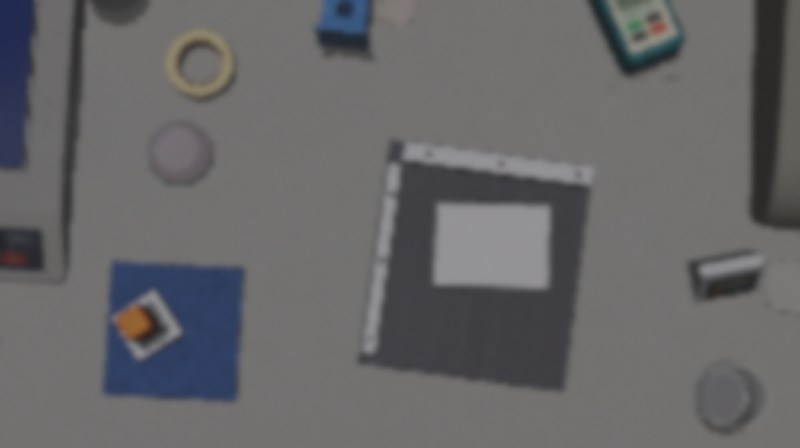

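The crop confirms it: the orange handle on its white foot stands on the blue mat at crop (135,322), and the white plate lies on the dark jig at crop (492,246). I'll move over the jig for a wrist view.

Emit:
jog_arm(travel=[[0.02,0.1,0.06],[0.08,0.22,0.12],[0.13,0.34,0.18],[0.18,0.46,0.24],[0.25,0.58,0.3],[0.32,0.7,0.34],[0.38,0.82,0.36],[0.42,0.94,0.36],[0.45,1.0,0.36],[0.45,1.0,0.36]], dr=[[0,0,0],[0,0,0],[0,0,0],[0,0,0],[0,0,0],[0,0,0],[0,0,0],[0,0,0],[0,0,0],[0,0,0]], hand=1)

```text
t: 1.1
ee_pos: [422.2, -172.8, 366.3]
orientation: [-2.617, 1.736, 0.001]
ft_force: [0.3, 0.0, 0.1]
width: 87.8
```

Emit:
jog_arm(travel=[[0,0.05,0],[0,0.1,0],[0,0.13,0],[0,0.13,0],[0,0.13,0],[0,0.13,0],[0,0.13,0],[0,0.13,0],[0,0.13,0],[0,0.13,0]], dr=[[0,0,0],[0,0,0],[0,0,0],[0,0,0],[0,0,0],[0,0,0],[0,0,0],[0,0,0],[0,0,0],[0,0,0]])

```text
t: 2.1
ee_pos: [422.1, -121.0, 366.3]
orientation: [-2.616, 1.736, 0.001]
ft_force: [-0.2, 0.0, -0.0]
width: 88.1
```

```bash
python3 - <<'E'
from h import *
d=snap('wrist','w0'); o=telemetry.get_obs(); print(o['t'],o['ee_pos'],o['orientation'],o['qpos'],o['ft_force'])
E=d['extrinsics'];print(-E[:3,:3].T@E[:3,3],E[2,:3],d['fx'])
for n,X in dict(jig=(523,-77,10),plate=(540,-93,18),pusher=(467,237,86),mat=(462,217,3)).items(): print(n,proj(d,X))
E
```

```text
2.15 [ 422.1573153  -120.95765558  366.31744465] [-2.61638188e+00  1.73604623e+00  1.32730197e-03] [-0.3074235  -0.01712447  1.84770448  0.00187028  1.31137568  0.86375138] [ 0.39407422 -0.14271244  0.98600901]
[482.50927549 -95.32466422 528.53164515] [-0.22190352 -0.09268772 -0.97065329] 347.9431267631792
jig [[317.1411962  121.71848593]]
plate [[332.378869   114.23505401]]
pusher [[64.20462183 62.23044583]]
mat [[114.49646753  83.94886217]]
```

View pics/w0.png

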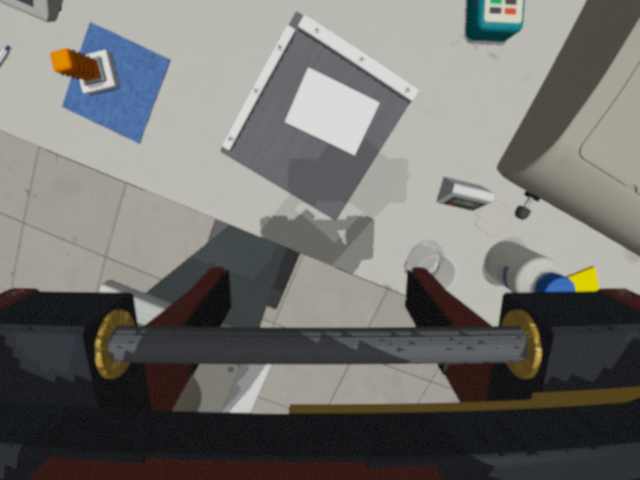

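The wrist view shows the white plate at (332,111) on the jig, whose corner is at (298,22), and the orange pusher with its top at (65,63) on the mat (117,82). Next I'll measure it and compare with the top view.

```bash
cat > m2.py <<'E'
from h import *
def comp(mask,pt):
    n,l=cv2.connectedComponents(mask.astype(np.uint8),connectivity=4); return (l==l[pt[1],pt[0]])
def rect(d,mask,z):
    c=max(cv2.findContours(mask.astype(np.uint8),0,cv2.CHAIN_APPROX_NONE)[0],key=cv2.contourArea)[:,0].astype(float)
    r=cv2.minAreaRect(onplane(d,c,z)[:,:2].astype(np.float32)); return np.array(r[0]),np.array(r[1]),r[2]
def hsv(d):
    h=cv2.cvtColor(d['pixels'],cv2.COLOR_RGB2HSV).astype(int); return h[...,0],h[...,1],h[...,2]
def tri(d1,u1,d2,u2):
    A=[];b=[]
    for d,u in((d1,u1),(d2,u2)):
        q=rays(d,u)[0];E=d['extrinsics']
        for i in(0,1): A.append(E[i,:3]-q[i]*E[2,:3]); b.append(q[i]*E[2,3]-E[i,3])
    return np.linalg.lstsq(np.array(A),np.array(b),rcond=None)[0]
def cen(m): v,u=np.nonzero(m); return np.array([u.mean(),v.mean()])
E
python3 - <<'E'
from m2 import *
w=pickle.load(open('pics/w0.pkl','rb'));t=pickle.load(open('pics/top0.pkl','rb'))
P=cloud(w).reshape(480,640,3);Pt=cloud(t).reshape(480,640,3)
H,S,V=hsv(w);Ht,St,Vt=hsv(t)
print('V at plate,bed,fence,table',V[111,332],V[150,270],V[130,230],V[200,200], 'top',Vt[247,344],Vt[275,330],Vt[250,309],Vt[230,280])
pw=comp((V>190)&(S<60),(332,111)); pt=comp((Vt>125)&(St<60),(344,247))
print('plate w',rect(w,pw,18),np.nanmedian(P[pw][:,2]),'top',rect(t,pt,18),'tri',tri(w,cen(pw),t,cen(pt)))
mw=comp((H>95)&(H<125)&(S>90),(130,110));mt=comp((Ht>95)&(Ht<125)&(St>100),(250,288))
print('mat w',rect(w,mw,3),'top',rect(t,mt,3),np.nanmedian(P[mw][:,2]))
# jig outline: dark bed + fences = above-table region by depth
for n,d,Q,pnt in(('w',w,P,(290,100)),('t',t,Pt,(330,275))):
    h,s,v=hsv(d); m=comp((v<(115 if n=='w' else 85))&(s<90),pnt); print('dark',n,rect(d,m,10))
for n,d,Q in(('w',w,P),('t',t,Pt)):
    h,s,v=hsv(d); X=Q.reshape(-1,3)
    o=(h<20)&(s>150)&(Q[...,2]>79)&(np.abs(Q[...,0]-466)<50)&(np.abs(Q[...,1]-236)<50)
    print('handle top',n,rect(d,o,88),np.nanmedian(Q[o],0),cen(o))
    f=(v>(150 if n=='w' else 110))&(s<60)&(np.abs(Q[...,0]-466)<45)&(np.abs(Q[...,1]-236)<45)&(Q[...,2]>10)&(Q[...,2]<30)
    print('foot',n,rect(d,f,19),np.nanmedian(Q[f],0))
i=slice(20,240);print('Vfence',V[60:70,280:300:3].tolist()[0])
cv2.imwrite('pics/c1.png',cv2.resize(np.hstack([w['pixels'][5:225,215:425],w['pixels'][15:235,45:185]])[:,:,::-1],None,fx=2.2,fy=2.2,interpolation=cv2.INTER_CUBIC))
E
```

```text
V at plate,bed,fence,table 217 110 208 186 top 150 69 124 115
plate w (array([542.80249023, -90.6257019 ]), array([108.7183609 ,  78.48246765]), 88.21138763427734) 18.093044352404977 top (array([541.74188232, -90.39396667]), array([105.01515198,  77.47647095]), 89.02513885498047) tri [540.49700029 -89.97948316  39.15385688]
mat w (array([462.76062012, 217.68353271]), array([127.38770294, 126.8769455 ]), 86.67379760742188) top (array([462.19491577, 217.62149048]), array([123.02354431, 123.56571198]), 86.82366180419922) 2.8957311302944473
dark w (array([523.25683594, -76.18774414]), array([196.69030762, 217.22775269]), 81.41668701171875)
dark t (array([514.09851074, -74.65278625]), array([197.79045105, 200.70391846]), 81.51676177978516)
handle top w (array([468.20019531, 237.13708496]), array([27.46261597, 29.66069221]), 32.359195709228516) [468.18739916 237.25693942  88.26887151] [63.14561028 60.74089936]
foot w (array([467.98937988, 241.46017456]), array([50.42997742, 50.58238983]), 33.130008697509766) [468.43869537 230.90014176  18.72384832]
handle top t (array([467.41259766, 238.99092102]), array([20.57110596, 23.41372871]), 0.4543811082839966) [466.16033644 238.63003578  88.52382167] [232.28070175 270.57894737]
foot t (array([476.59307861, 228.31123352]), array([48.07411957, 18.64218903]), 33.917877197265625) [471.23271143 231.49841829  18.04311184]
Vfence [80, 107, 109, 110, 106, 110, 109]
```

The plate is at about (542,-90.5) with its top at z=18. The mat is at (462.5,217.6), and the jig is at about (523,-76.5) with yaw about -8.5°. The pusher handle is near (468,238) with its top at z≈88. All sizes and heights match the text, but the pusher's foot and handle disagree by 4 mm, so I'll take a closer look from above it.

Emit:
jog_arm(travel=[[0,0.1,0],[0,0.2,-0.03],[0,0.32,-0.06],[0,0.44,-0.09],[0,0.56,-0.12],[0,0.66,-0.15],[0,0.75,-0.165],[0,0.815,-0.165],[0,0.815,-0.165],[0,0.815,-0.165]], dr=[[0,0,0.02],[0,0,0.04],[0,0,0.06],[0,0,0.08],[0,0,0.1],[0,0,0.11],[0,0,0.11],[0,0,0.11],[0,0,0.11],[0,0,0.11]])

```text
t: 3.15
ee_pos: [422.0, 205.1, 300.2]
orientation: [-2.758, 1.502, 0.002]
ft_force: [0.0, -0.4, 0.4]
width: 87.7
```

```bash
cat > m3.py <<'E'
from m2 import *
w=snap('wrist','w1'); o=telemetry.get_obs(); print(o['t'],o['ee_pos'],o['orientation'],o['qpos'][5])
E=w['extrinsics'];print('cam',-E[:3,:3].T@E[:3,3])
h,s,v=hsv(w);Q=cloud(w).reshape(480,640,3)
near=(np.abs(Q[...,0]-468)<60)&(np.abs(Q[...,1]-238)<60)
hd=(h<20)&(s>150)&(Q[...,2]>82)&near; f=near&(Q[...,2]>11)&(Q[...,2]<26)&(s<60)&(v>130)
print('handle',rect(w,hd,89),np.nanmedian(Q[hd],0)); print('foot',rect(w,f,19),np.nanmedian(Q[f],0))
mm=(h>95)&(h<125)&(s>90)&(np.abs(Q[...,0]-462)<90)&(np.abs(Q[...,1]-217)<90)
print('mat',rect(w,mm,3),np.nanmedian(Q[mm],0))
w0=pickle.load(open('pics/w0.pkl','rb'));h0,s0,v0=hsv(w0);Q0=cloud(w0).reshape(480,640,3)
o0=(h0<20)&(s0>150)&(Q0[...,2]>82)&(np.abs(Q0[...,1]-238)<60)
print('tri handle',tri(w,cen(hd),w0,cen(o0)))
m0=comp((h0>95)&(h0<125)&(s0>90),(130,110))
print('tri foot corners/mat see pic')
E
python3 m3.py
```

```text
3.2 [422.05063049 204.5386693  300.26486492] [-2.75718375e+00  1.50358635e+00  1.52111531e-03] 1.4228566304353403
cam [477.11708854 240.96361417 462.35282333]
handle (array([468.27914429, 242.62179565]), array([23.70728874, 23.22616005]), 32.82795715332031) [465.16461794 239.9922381   89.15389988]
foot (array([468.59124756, 242.96260071]), array([48.92622757, 49.93431473]), 32.797828674316406) [472.20354533 244.96560747  19.15430975]
mat (array([462.71627808, 218.73233032]), array([127.55399323, 127.36168671]), 86.58924865722656) [454.0373874  210.17427786   3.34374842]
tri handle [440.74761696 235.52506139 105.24028315]
tri foot corners/mat see pic
```

View pics/w1.png

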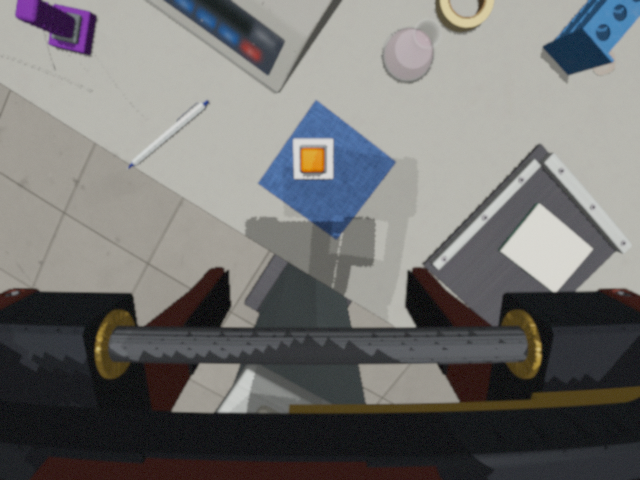

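This is a clear overhead view. The pusher foot is at (313,159), centred at (468.4,242.8) with yaw 32.8°, and handle and foot now agree. The tool yaw already matches (-57.2°). The mat is at (462.7,218.5). Next I grasp.

Emit:
jog_arm(travel=[[0.06,0.05,-0.06],[0.116,0.095,-0.14],[0.116,0.095,-0.24],[0.116,0.095,-0.34],[0.116,0.095,-0.43],[0.116,0.095,-0.51],[0.116,0.095,-0.57],[0.116,0.095,-0.62],[0.116,0.095,-0.64],[0.116,0.095,-0.64]], dr=[[0,0,0],[0,0,0],[0,0,0],[0,0,0],[0,0,0],[0,0,0],[0,0,0],[0,0,0],[0,0,0],[0,0,0]], hand=1)

```text
t: 4.2
ee_pos: [468.2, 241.3, 43.7]
orientation: [2.757, -1.506, -0.003]
ft_force: [-0.0, -0.2, -0.7]
width: 87.9
```

Emit:
jog_arm(travel=[[0,0,0],[0,0,0],[0,0,0],[0,0,0],[0,0,0],[0,0,0],[0,0,0],[0,0,0],[0,0,0],[0,0,0]], dr=[[0,0,0],[0,0,0],[0,0,0],[0,0,0],[0,0,0],[0,0,0],[0,0,0],[0,0,0],[0,0,0],[0,0,0]], hand=-1)

```text
t: 5.2
ee_pos: [468.0, 241.2, 43.5]
orientation: [2.756, -1.506, -0.003]
ft_force: [-0.9, -0.9, -1.1]
width: 26.1
```

Emit:
jog_arm(travel=[[0,0,0],[0,0,0],[0,0,0.01],[0,0,0.04],[0,0,0.1],[0,0,0.16],[0,0,0.22],[0,0,0.25],[0,0,0.25],[0,0,0.25]], dr=[[0,0,0],[0,0,0],[0,0,0],[0,0,0],[0,0,0],[0,0,0],[0,0,0],[0,0,0],[0,0,0],[0,0,0]])

```text
t: 6.2
ee_pos: [467.8, 241.1, 143.3]
orientation: [2.756, -1.506, -0.003]
ft_force: [0.1, -0.4, -0.9]
width: 25.6
```

The pusher is held: opening is 25.6 mm and it lifted. I'll carry it to behind the plate, jig (-60,-11), turned square to the jig.

Emit:
jog_arm(travel=[[0,-0.06,0],[0,-0.16,0],[0,-0.27,0],[0,-0.38,0],[0,-0.49,0],[-0.01,-0.6,0],[-0.01,-0.7,0],[-0.017,-0.77,0],[-0.017,-0.8,0],[-0.017,-0.8,0]], dr=[[0,0,-0.03],[0,0,-0.09],[0,0,-0.15],[0,0,-0.21],[0,0,-0.27],[0,0,-0.33],[0,0,-0.39],[0,0,-0.44],[0,0,-0.459],[0,0,-0.459]])

```text
t: 7.2
ee_pos: [460.4, -79.8, 142.4]
orientation: [2.046, -2.383, -0.006]
ft_force: [0.5, 0.3, -1.8]
width: 26.1
```

```bash
cat > m4.py <<'E'
from m2 import *
name=sys.argv[1]
w=snap('wrist',name); o=telemetry.get_obs(); r=o['orientation']; print(o['t'],o['ee_pos'],o['ft_force'],'toolx deg',np.degrees(2*np.arctan2(r[1],r[0]))%360-360)
E=w['extrinsics'];print('cam',-E[:3,:3].T@E[:3,3])
h,s,v=hsv(w);Q=cloud(w).reshape(480,640,3)
J=np.array([523.2,-76.4]);a=np.radians(-8.5);ex=np.array([np.cos(a),np.sin(a)]);ey=np.array([-ex[1],ex[0]])
D=Q[...,:2]-J; jx=D@ex; jy=D@ey
m=(np.abs(Q[...,2]-18)<5)&(v>170)&(s<60)&(jx<88)&(jx>-60)&(jy<84)&(jy>-75)
n,l,st,c=cv2.connectedComponentsWithStats(m.astype(np.uint8),connectivity=4)
for k in range(1,n):
    if st[k,4]>300:
        p,sz,an=rect(w,l==k,18); an=(an+45)%90-45; print('white z18: jig xy',((p-J)@ex).round(1),((p-J)@ey).round(1),sz.round(1),'yaw world',round(an,2),'px',c[k].round(),st[k,4])
E
python3 m4.py w2
```

```text
7.25 [460.47593292 -78.86629357 142.5636205 ] [ 0.24218314  0.94502572 -1.66486952] toolx deg -98.60814436685462
cam [525.68527182 -89.52082867 304.36150507]
white z18: jig xy 21.4 -10.9 [109.5  79.4] yaw world -1.97 px [316. 128.] 14143
```

View pics/w2.png

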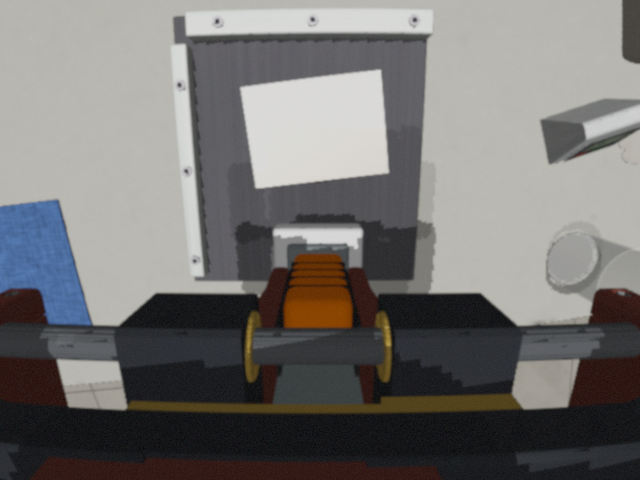

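The plate reads jig (21.4,-10.9), yaw +6.5° relative. The foot (white edge at (318,232)) is square to the jig and behind the plate, which is at (316,128). Descend now.

Emit:
jog_arm(travel=[[0,0,-0.05],[0,0,-0.1],[0,0,-0.15],[0,0,-0.19],[0,0,-0.21],[0,0,-0.222],[0,0,-0.222],[0,0,-0.222],[0,0,-0.222],[0,0,-0.222]], dr=[[0,0,0],[0,0,0],[0,0,0],[0,0,0],[0,0,0],[0,0,0],[0,0,0],[0,0,0],[0,0,0],[0,0,0]])

```text
t: 8.25
ee_pos: [460.9, -79.0, 54.3]
orientation: [2.048, -2.382, -0.005]
ft_force: [0.5, 0.9, -3.1]
width: 25.6
```

Emit:
jog_arm(travel=[[0.012,-0.002,0],[0.025,-0.004,0],[0.037,-0.006,0],[0.048,-0.007,0],[0.058,-0.009,0],[0.068,-0.01,0],[0.077,-0.0115,0],[0.085,-0.013,0],[0.09,-0.0135,0],[0.09,-0.0135,0]], dr=[[0,0,0],[0,0,0],[0,0,0],[0,0,0],[0,0,0],[0,0,0],[0,0,0],[0,0,0],[0,0,0],[0,0,0]])

```text
t: 9.25
ee_pos: [497.5, -84.5, 54.4]
orientation: [-2.048, 2.382, 0.004]
ft_force: [0.9, -0.4, -1.7]
width: 25.8
```

```bash
python3 m4.py w3
```

```text
9.3 [497.38784291 -84.50076816  54.40119843] [ 0.4754264   0.28183806 -1.44750824] toolx deg -98.6171568044075
cam [562.44720896 -94.05385716 216.44253425]
white z18: jig xy 41.2 -15.3 [109.5  79.1] yaw world -8.63 px [324. 149.] 28170
```

View pics/w3.png

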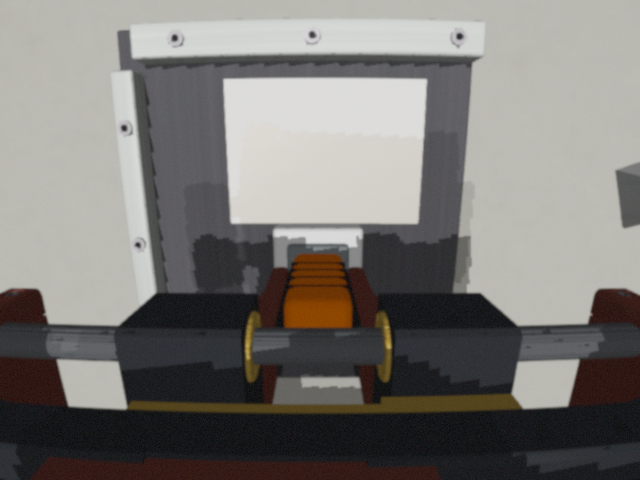

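The plate has squared up (yaw matches the jig) and is at jig (41.2,-15.3), about 9 mm from the far fence. Keep pushing slowly.

Emit:
jog_arm(travel=[[0.003,-0.0004,0],[0.006,-0.0009,0],[0.009,-0.0013,0],[0.012,-0.0018,0],[0.0145,-0.0022,0],[0.017,-0.0025,0],[0.019,-0.0028,0],[0.021,-0.0031,0],[0.022,-0.0033,0],[0.022,-0.0033,0]], dr=[[0,0,0],[0,0,0],[0,0,0],[0,0,0],[0,0,0],[0,0,0],[0,0,0],[0,0,0],[0,0,0],[0,0,0]])

```text
t: 10.3
ee_pos: [506.5, -85.9, 54.4]
orientation: [-2.048, 2.381, 0.003]
ft_force: [-1.1, 0.7, -2.3]
width: 25.9
```

```bash
cat > m5.py <<'E'
exec(open('m4.py').read())
# gaps: dark/bright profile across far & left fence, at z=24 edge and plate edge z=18
G=cv2.cvtColor(w['pixels'],cv2.COLOR_RGB2GRAY).astype(float)
def samp(P): p=proj(w,P); return cv2.remap(G.astype(np.float32),p[:,0].astype(np.float32)[None],p[:,1].astype(np.float32)[None],1)[0]
def P3(x,y,z): x,y=np.broadcast_arrays(x,y); return np.c_[J+x[:,None]*ex+y[:,None]*ey,np.full(len(x),z)]
xs=np.arange(80,98,1.); ys=np.arange(75,93,1.)
for y in (-30,0,25): print('far y',y,'x80..97',samp(P3(xs,np.array([y]),18)).astype(int))
for x in (20,50,75): print('left x',x,'y75..92',samp(P3(np.array([x]),ys,18)).astype(int))
E
python3 m5.py w4
```

```text
10.35 [506.48180722 -85.86647145  54.43020592] [-1.09200958 -0.06185124 -2.99158569] toolx deg -98.61639531471553
cam [571.37787675 -95.3901739  216.53744128]
white z18: jig xy 49.5 -15.3 [109.5  77.4] yaw world -8.53 px [324. 152.] 27528
far y -30 x80..97 [219 219 219 219 219 219 219 219 219 215 171  86 102 165 204 213 215 215]
far y 0 x80..97 [218 218 219 219 219 219 219 219 218 216 180  89 104 170 206 214 215 216]
far y 25 x80..97 [219 219 218 219 220 219 219 219 219 218 181  94  98 160 205 213 213 215]
left x 20 y75..92 [ 93  94  94  93  93  93  80  55  62  73  75  76  79  85 129 178 207 215]
left x 50 y75..92 [ 95  96  95  94  94  94  91  73  62  73  74  76  77  81 123 179 209 215]
left x 75 y75..92 [ 97  98  96  96  95  93  91  70  60  71  73  74  76  80 121 178 208 216]
```

Emit:
jog_arm(travel=[[0.0005,0,0],[0.001,-0.0001,0],[0.0015,-0.0002,0],[0.002,-0.0003,0],[0.0025,-0.0004,0],[0.003,-0.0005,0],[0.0035,-0.0005,0],[0.004,-0.0006,0],[0.004,-0.0006,0],[0.004,-0.0006,0]], dr=[[0,0,0],[0,0,0],[0,0,0],[0,0,0],[0,0,0],[0,0,0],[0,0,0],[0,0,0],[0,0,0],[0,0,0]])

```text
t: 11.35
ee_pos: [507.4, -86.0, 54.3]
orientation: [2.048, -2.382, -0.005]
ft_force: [-4.4, 1.2, 0.6]
width: 25.9
```

```bash
python3 m5.py w5|head -6
```

```text
11.4 [507.38686456 -85.9967947   54.31973294] [-4.26087348  0.69836962  1.6073827 ] toolx deg -98.6158575426474
cam [572.47389105 -95.54960261 216.34481665]
white z18: jig xy 49.9 -15.3 [109.5  76.6] yaw world -8.53 px [324. 152.] 27210
far y -30 x80..97 [219 219 220 219 220 219 219 219 218 219 209 145 106 167 202 212 215 216]
far y 0 x80..97 [220 219 218 220 219 219 219 218 219 219 203 129 110 171 205 213 216 216]
far y 25 x80..97 [219 220 219 219 219 219 219 219 218 219 212 153 101 156 208 213 214 215]
```

Contact with the far fence: force rose to 4.3 N and the plate is flush at jig x≈50. Back off, lift, and go around to the -y side.

Emit:
jog_arm(travel=[[-0.015,0.002,0],[-0.03,0.0045,0],[-0.03,0.0045,0.05],[-0.03,0.0045,0.11],[0.01,-0.05,0.12],[0.05,-0.13,0.12],[0.1,-0.21,0.12],[0.126,-0.257,0.12],[0.126,-0.257,0.12],[0.126,-0.257,0.12]], dr=[[0,0,0],[0,0,0],[0,0,0],[0,0,0],[0,0,0],[0,0,0],[0,0,0],[0,0,0],[0,0,0],[0,0,0]])

```text
t: 12.4
ee_pos: [557.2, -188.7, 102.0]
orientation: [2.047, -2.383, -0.005]
ft_force: [-0.2, -0.2, -2.0]
width: 25.7
```

Emit:
jog_arm(travel=[[0,0,-0.03],[0,0,-0.06],[0,0,-0.09],[0,0,-0.11],[0,0,-0.12],[0,0,-0.12],[0,0,-0.12],[0,0,-0.12],[0,0,-0.12],[0,0,-0.12]], dr=[[0,0,0],[0,0,0],[0,0,0],[0,0,0],[0,0,0],[0,0,0],[0,0,0],[0,0,0],[0,0,0],[0,0,0]])

```text
t: 13.4
ee_pos: [557.5, -188.8, 54.4]
orientation: [-2.047, 2.383, 0.004]
ft_force: [-0.1, 0.7, -1.8]
width: 26.0
```

```bash
python3 m5.py w6
```

```text
13.45 [ 557.41046552 -188.79518819   54.3126229 ] [-0.03638387  0.65444491 -1.32414182] toolx deg -98.66867471438235
cam [ 622.51128583 -198.45872725  216.43664648]
white z18: jig xy 50.0 -15.4 [109.3  76.3] yaw world -8.38 px [150. 249.] 13286
white z18: jig xy 41.2 -63.1 [12.6 15.5] yaw world -8.38 px [248. 280.] 431
far y -30 x80..97 [209 208 208 209 209 210 210 209 209 209 196 165 186 197 199 200 199 202]
far y 0 x80..97 [216 217 217 217 217 216 217 217 217 215 201 186 205 214 214 215 214 212]
far y 25 x80..97 [217 217 217 217 216 216 217 216 216 217 210 193 204 208 210 212 209 207]
left x 20 y75..92 [29 27 20 28 31 25 29 28 27 28 27 29 28 29 30 30 27 30]
left x 50 y75..92 [ 91  89  83  68  58  67  74  74  72  72  74  76  76  77  74  77 102 144]
left x 75 y75..92 [ 91  91  85  66  55  65  72  71  73  71  70  73  75  76  76  79 102 138]
```

View pics/w6.png

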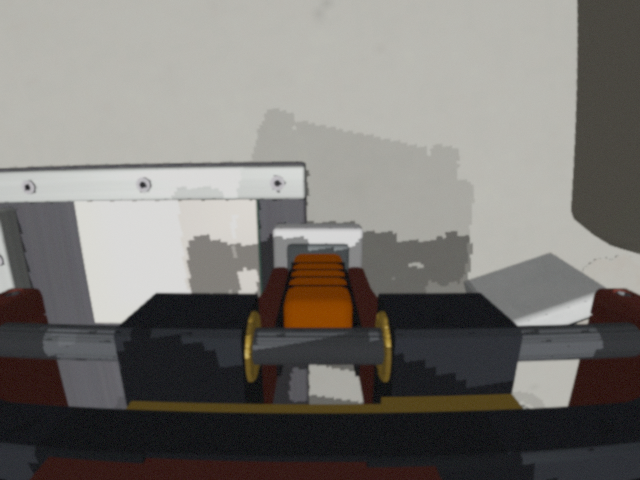

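The foot at (318,235) is to the right of the plate's edge at x≈262 px, and the plate still lies along the far fence. Push +y.

Emit:
jog_arm(travel=[[0.002,0.0125,0],[0.0037,0.025,0],[0.0056,0.0375,0],[0.0075,0.05,0],[0.0094,0.0625,0],[0.0112,0.075,0],[0.0131,0.0875,0],[0.015,0.1,0],[0.0165,0.11,0],[0.0165,0.11,0]], dr=[[0,0,0],[0,0,0],[0,0,0],[0,0,0],[0,0,0],[0,0,0],[0,0,0],[0,0,0],[0,0,0],[0,0,0]])

```text
t: 14.45
ee_pos: [564.1, -144.0, 54.2]
orientation: [-2.047, 2.382, 0.005]
ft_force: [0.6, 0.2, -1.9]
width: 25.8
```

```bash
python3 m5.py w7
```

```text
14.5 [ 564.04089777 -144.2207778    54.2220798 ] [-0.2102884  -0.13920759 -2.03328486] toolx deg -98.65734529080407
cam [ 629.15025042 -153.72364988  216.27272217]
white z18: jig xy 50.0 19.8 [109.3  76.2] yaw world -8.47 px [164. 245.] 12149
white z18: jig xy 41.1 -17.6 [12.2 15.5] yaw world -8.48 px [247. 280.] 421
far y -30 x80..97 [215 216 216 215 216 216 217 216 216 216 199 168 187 194 197 197 197 195]
far y 0 x80..97 [212 212 213 212 213 213 213 213 213 212 196 165 183 191 194 194 195 195]
far y 25 x80..97 [218 218 218 219 218 218 218 219 219 217 202 177 198 208 210 210 210 208]
left x 20 y75..92 [144  97  91  89  80  64  61  71  77  73  74  77  77  76  84 116 160 189]
left x 50 y75..92 [137  94  93  90  85  64  61  71  74  74  75  76  78  77  80 106 155 187]
left x 75 y75..92 [130  95  93  91  84  59  59  68  74  72  72  75  74  75  79 106 153 187]
```

View pics/w7.png

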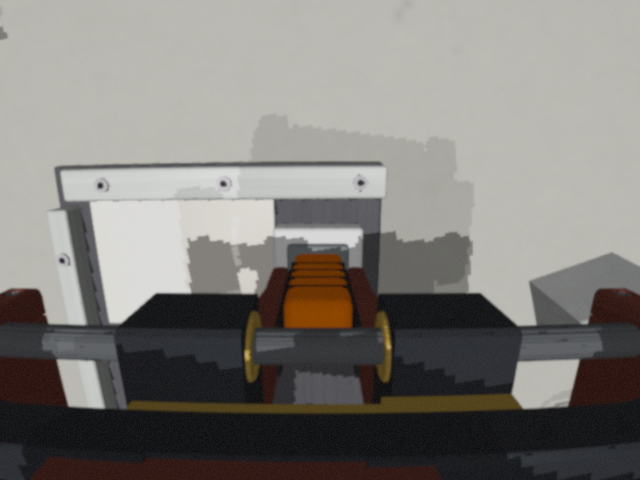

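The plate is at jig (50.0,19.8), sliding along the far fence, with about 10 mm left. Continue slowly.

Emit:
jog_arm(travel=[[0.0005,0.003,0],[0.001,0.0065,0],[0.0015,0.01,0],[0.002,0.013,0],[0.0024,0.016,0],[0.0028,0.019,0],[0.0033,0.022,0],[0.0036,0.024,0],[0.0037,0.025,0],[0.0037,0.025,0]], dr=[[0,0,0],[0,0,0],[0,0,0],[0,0,0],[0,0,0],[0,0,0],[0,0,0],[0,0,0],[0,0,0],[0,0,0]])

```text
t: 15.5
ee_pos: [565.5, -134.1, 54.2]
orientation: [-2.047, 2.382, 0.005]
ft_force: [-0.3, -0.2, -1.3]
width: 25.8
```

Emit:
jog_arm(travel=[[0,0.0005,0],[0.0001,0.001,0],[0.0002,0.0015,0],[0.0003,0.002,0],[0.0003,0.002,0],[0.0004,0.0025,0],[0.0004,0.0025,0],[0.0004,0.003,0],[0.0004,0.003,0],[0.0004,0.003,0]], dr=[[0,0,0],[0,0,0],[0,0,0],[0,0,0],[0,0,0],[0,0,0],[0,0,0],[0,0,0],[0,0,0],[0,0,0]])

```text
t: 16.5
ee_pos: [565.7, -132.8, 54.2]
orientation: [-2.047, 2.383, 0.005]
ft_force: [0.4, -0.3, -2.3]
width: 26.2
```

```bash
python3 m5.py w8
```

```text
16.55 [ 565.65070013 -132.83214625   54.17119211] [-0.1652622  -1.35824555 -1.47263419] toolx deg -98.660274494335
cam [ 630.75465597 -142.58777194  216.20737545]
white z18: jig xy 50.0 30.4 [108.4  76.1] yaw world -8.34 px [166. 245.] 11844
white z18: jig xy 41.3 -6.1 [12.3 16.2] yaw world -8.36 px [247. 281.] 412
far y -30 x80..97 [ 90  90  90  91  91  91  89  93  92  91 103 149 186 194 197 197 197 195]
far y 0 x80..97 [218 216 215 214 215 215 214 214 215 214 195 179 204 212 213 214 214 212]
far y 25 x80..97 [211 211 211 211 211 211 211 211 211 210 194 157 179 190 191 191 191 192]
left x 20 y75..92 [218 218 219 218 218 219 219 218 218 216 196 138  89  79  87 127 171 196]
left x 50 y75..92 [219 219 219 219 218 218 218 219 218 217 197 135  84  80  87 122 167 195]
left x 75 y75..92 [219 219 219 219 218 219 218 218 218 218 200 129  80  77  82 119 169 195]
```

Emit:
jog_arm(travel=[[0.0001,0.0006,0],[0.0002,0.0012,0],[0.0003,0.0018,0],[0.0004,0.0024,0],[0.0005,0.003,0],[0.0005,0.0036,0],[0.0006,0.004,0],[0.0006,0.004,0],[0.0006,0.004,0],[0.0006,0.004,0]], dr=[[0,0,0],[0,0,0],[0,0,0],[0,0,0],[0,0,0],[0,0,0],[0,0,0],[0,0,0],[0,0,0],[0,0,0]])

```text
t: 17.55
ee_pos: [566.1, -132.3, 54.3]
orientation: [2.048, -2.382, -0.003]
ft_force: [-0.5, -8.7, -2.5]
width: 25.7
```

```bash
python3 m5.py w9|egrep 'white|left|^1'
```

```text
17.6 [ 566.12349498 -132.32107909   54.30779914] [-0.81948129 -8.77420509 -2.36335155] toolx deg -98.62739278437704
white z18: jig xy 50.2 30.6 [107.9  75.9] yaw world -8.41 px [166. 245.] 11739
white z18: jig xy 41.4 -5.7 [12.2 15.6] yaw world -8.68 px [246. 280.] 412
left x 20 y75..92 [219 219 219 219 219 219 218 219 218 216 204 153  90  77  85 128 175 197]
left x 50 y75..92 [219 219 218 219 218 218 218 219 219 218 210 167  96  77  84 125 169 195]
left x 75 y75..92 [219 219 218 218 219 218 219 218 218 218 212 163  88  76  84 124 170 196]
```

Left fence contact: 8.7 N, plate at jig (50.2,30.6) with yaw equal to the jig's. Retreat, and reseat gently in x at the plate's middle.

Emit:
jog_arm(travel=[[-0.003,-0.02,0],[-0.0055,-0.037,0],[-0.0055,-0.037,0.05],[-0.0055,-0.037,0.12],[-0.04,0.03,0.13],[-0.1,0.1,0.13],[-0.14,0.17,0.13],[-0.17,0.225,0.13],[-0.17,0.225,0.13],[-0.17,0.225,0.13]], dr=[[0,0,0],[0,0,0],[0,0,0],[0,0,0],[0,0,0],[0,0,0],[0,0,0],[0,0,0],[0,0,0],[0,0,0]])

```text
t: 18.6
ee_pos: [498.5, -42.3, 106.6]
orientation: [-2.049, 2.381, 0.002]
ft_force: [0.6, 0.9, -2.0]
width: 25.7
```

```bash
python3 m5.py w10
```

```text
18.65 [498.92680592 -42.73350328 106.58183566] [-0.08036872 -0.31009031 -2.56999206] toolx deg -98.62274860319786
cam [563.35538954 -51.67801716 268.69207305]
white z18: jig xy 50.0 30.4 [107.7  76.8] yaw world -8.44 px [318. 131.] 17408
far y -30 x80..97 [ 97  97  97  97  97  97  98  95  87  68  66  75 100 159 200 213 215 216]
far y 0 x80..97 [216 216 216 216 216 216 216 215 216 215 193 129 110 166 204 215 216 215]
far y 25 x80..97 [216 216 216 216 217 216 216 216 215 217 207 161 116 163 206 215 216 216]
left x 20 y75..92 [217 217 216 216 216 216 214 215 215 213 196 149 114 150 189 203 204 202]
left x 50 y75..92 [216 216 217 217 217 217 217 216 217 216 205 157 115 163 201 214 217 217]
left x 75 y75..92 [216 217 216 216 216 216 216 217 216 216 205 158 112 159 202 215 216 216]
```

View pics/w10.png

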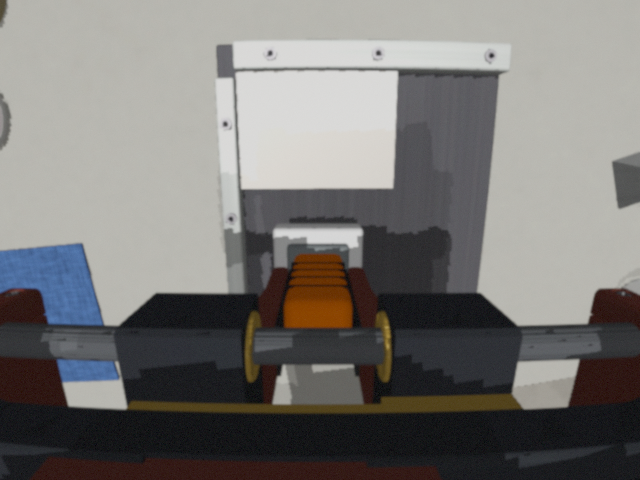

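The plate at (318,131) sits in the corner against both fences. One more gentle x press to take up any small remaining gap.

Emit:
jog_arm(travel=[[0,0,-0.04],[0,0,-0.08],[0,0,-0.11],[0,0,-0.13],[0,0,-0.13],[0.006,-0.001,-0.13],[0.013,-0.002,-0.13],[0.02,-0.003,-0.13],[0.026,-0.0039,-0.13],[0.03,-0.0045,-0.13]], dr=[[0,0,0],[0,0,0],[0,0,0],[0,0,0],[0,0,0],[0,0,0],[0,0,0],[0,0,0],[0,0,0],[0,0,0]])

```text
t: 19.65
ee_pos: [511.5, -44.6, 54.9]
orientation: [-2.047, 2.381, 0.001]
ft_force: [0.6, 0.6, -1.6]
width: 25.8
```

Emit:
jog_arm(travel=[[0.0008,-0.0001,0],[0.0016,-0.0002,0],[0.0024,-0.0004,0],[0.0032,-0.0005,0],[0.004,-0.0006,0],[0.005,-0.0007,0],[0.006,-0.0009,0],[0.007,-0.001,0],[0.007,-0.001,0],[0.007,-0.001,0]], dr=[[0,0,0],[0,0,0],[0,0,0],[0,0,0],[0,0,0],[0,0,0],[0,0,0],[0,0,0],[0,0,0],[0,0,0]])

```text
t: 20.65
ee_pos: [513.5, -44.9, 54.7]
orientation: [-2.048, 2.382, 0.003]
ft_force: [-2.8, 1.4, -0.3]
width: 25.8
```

Emit:
jog_arm(travel=[[0.0005,0,0],[0.001,-0.0001,0],[0.0015,-0.0002,0],[0.002,-0.0003,0],[0.002,-0.0003,0],[0.002,-0.0003,0],[0.002,-0.0003,0],[0.002,-0.0003,0],[0.002,-0.0003,0],[0.002,-0.0003,0]], dr=[[0,0,0],[0,0,0],[0,0,0],[0,0,0],[0,0,0],[0,0,0],[0,0,0],[0,0,0],[0,0,0],[0,0,0]])

```text
t: 21.65
ee_pos: [513.6, -44.9, 54.6]
orientation: [2.048, -2.381, -0.004]
ft_force: [-4.6, 0.4, 0.2]
width: 25.9
```

Emit:
jog_arm(travel=[[-0.015,0.002,0],[-0.035,0.005,0],[-0.05,0.0075,0.02],[-0.05,0.0075,0.07],[-0.05,0.0075,0.13],[-0.05,0.0075,0.18],[-0.05,0.0075,0.2],[-0.05,0.0075,0.2],[-0.05,0.0075,0.2],[-0.05,0.0075,0.2]], dr=[[0,0,0],[0,0,0],[0,0,0],[0,0,0],[0,0,0],[0,0,0],[0,0,0],[0,0,0],[0,0,0],[0,0,0]])

```text
t: 22.65
ee_pos: [492.8, -41.8, 133.6]
orientation: [2.047, -2.381, -0.006]
ft_force: [0.4, 0.0, -1.6]
width: 25.7
```

```bash
python3 m5.py w11
```

```text
22.7 [492.9037326  -41.78800773 133.6230343 ] [ 0.28793493  0.05008567 -1.85271326] toolx deg -98.60947373491092
cam [558.30159694 -51.30482415 295.55322701]
white z18: jig xy 49.9 30.3 [107.6  76.7] yaw world -8.6 px [317. 125.] 14339
far y -30 x80..97 [ 97  99  98  98  96  98  99  96  85  68  70  78 107 161 201 213 216 216]
far y 0 x80..97 [216 216 217 217 216 216 216 216 216 214 196 140 118 168 201 215 217 216]
far y 25 x80..97 [216 216 216 216 216 216 217 217 217 216 205 154 120 165 204 216 216 216]
left x 20 y75..92 [217 217 216 216 216 217 216 216 217 214 198 153 126 162 196 207 208 209]
left x 50 y75..92 [216 217 217 216 217 217 216 216 216 215 204 158 127 168 206 215 216 216]
left x 75 y75..92 [217 216 216 217 217 216 216 216 217 215 204 160 123 167 203 216 217 217]
```

Gaps are uniform along both fences and the yaw is equal to the jig's. Return the pusher to the mat centre.

Emit:
jog_arm(travel=[[-0.01,0.06,0],[-0.02,0.16,0],[-0.03,0.27,0],[-0.045,0.38,0],[-0.06,0.48,0],[-0.07,0.57,0],[-0.075,0.63,0],[-0.075,0.65,0],[-0.075,0.65,0],[-0.075,0.65,0]], dr=[[0,0,0],[0,0,0.06],[0,0,0.12],[0,0,0.18],[0,0,0.25],[0,0,0.31],[0,0,0.38],[0,0,0.44],[0,0,0.459],[0,0,0.459]])

```text
t: 23.7
ee_pos: [462.4, 217.9, 132.9]
orientation: [2.752, -1.505, -0.006]
ft_force: [0.2, -1.7, -1.8]
width: 25.7
```

Emit:
jog_arm(travel=[[0,0,-0.05],[0,0,-0.1],[0,0,-0.15],[0,0,-0.18],[0,0,-0.2],[0,0,-0.21],[0,0,-0.216],[0,0,-0.22],[0,0,-0.222],[0,0,-0.222]], dr=[[0,0,0],[0,0,0],[0,0,0],[0,0,0],[0,0,0],[0,0,0],[0,0,0],[0,0,0],[0,0,0],[0,0,0]])

```text
t: 24.7
ee_pos: [462.6, 218.0, 44.4]
orientation: [2.753, -1.505, -0.005]
ft_force: [-0.7, 0.0, -1.7]
width: 25.9
```

Emit:
jog_arm(travel=[[0,0,-0.0005],[0,0,-0.001],[0,0,-0.0015],[0,0,-0.002],[0,0,-0.0025],[0,0,-0.0025],[0,0,-0.003],[0,0,-0.003],[0,0,-0.003],[0,0,-0.003]], dr=[[0,0,0],[0,0,0],[0,0,0],[0,0,0],[0,0,0],[0,0,0],[0,0,0],[0,0,0],[0,0,0],[0,0,0]])

```text
t: 25.7
ee_pos: [462.6, 218.0, 43.5]
orientation: [2.753, -1.505, -0.005]
ft_force: [-2.4, -0.5, 5.8]
width: 25.7
```

Foot is on the mat (contact force +5.8 N up). Release and rise.

Emit:
jog_arm(travel=[[0,0,0],[0,0,0],[0,0,0],[0,0,0],[0,0,0],[0,0,0],[0,0,0],[0,0,0],[0,0,0],[0,0,0]], dr=[[0,0,0],[0,0,0],[0,0,0],[0,0,0],[0,0,0],[0,0,0],[0,0,0],[0,0,0],[0,0,0],[0,0,0]], hand=1)

```text
t: 26.7
ee_pos: [462.6, 218.0, 43.5]
orientation: [2.753, -1.505, -0.005]
ft_force: [-0.2, 0.1, 0.3]
width: 88.1
```

Emit:
jog_arm(travel=[[0,0,0.02],[0,0,0.06],[0,0,0.12],[0,0,0.2],[0,0,0.3],[0,0,0.4],[0,-0.08,0.5],[-0.03,-0.16,0.6],[-0.06,-0.25,0.64],[-0.06,-0.25,0.64]], dr=[[0,0,0],[0,0,0],[0,0,0],[0,0,0],[0,0,0],[0,0,0],[0,0,0],[0,0,0],[0,0,0],[0,0,0]])

```text
t: 27.7
ee_pos: [438.5, 115.5, 303.0]
orientation: [2.754, -1.51, 0.002]
ft_force: [0.2, 0.4, -0.4]
width: 87.6
```

```bash
sed -i 's/m3.py//' m3.py; sed "s/'w1'/'w12'/; s/-468)/-463)/; s/-238)/-218)/" m3.py > m6.py; python3 m6.py; sed 's/^w=snap.*/w=pickle.load(open("pics\/w12.pkl","rb")); o=telemetry.get_obs(); r=o["orientation"]/' m4.py > m7.py; python3 m7.py x; python3 - <<'E'
from m2 import *
t=snap('top','top1');a=pickle.load(open('pics/top0.pkl','rb'))
df=np.abs(t['pixels'].astype(int)-a['pixels']).max(2)[110:315]>45
n,l,st,c=cv2.connectedComponentsWithStats(df.astype(np.uint8))
print([(s[0],s[1]+110,s[2],s[3]) for s in st[1:] if s[4]>8])
E
```

```text
27.75 [438.73803154 116.85436368 301.57942077] [ 2.75323284e+00 -1.51039257e+00 -7.26786404e-04] 1.238311945403321
cam [493.72055625 151.5254336  465.16366473]
handle (array([463.69638062, 216.99697876]), array([23.54298592, 25.63406754]), 32.057655334472656) [423.34063253 165.39095596 340.42926363]
foot (array([462.90048218, 217.90869141]), array([48.70998001, 50.18172836]), 32.268680572509766) [469.48506899 210.09220237  18.95634115]
mat (array([462.91088867, 218.44491577]), array([127.59786224, 127.25147247]), 86.53010559082031) [460.63111856 209.59721655   3.12389163]
tri handle [429.79368639 161.47250512 232.93154369]
tri foot corners/mat see pic
cam [493.72055625 151.5254336  465.16366473]
white z18: jig xy 50.0 30.1 [107.6  77.4] yaw world -8.42 px [484. 185.] 4716
[(np.int32(313), np.int32(221), np.int32(38), np.int32(26)), (np.int32(326), np.int32(234), np.int32(36), np.int32(26)), (np.int32(276), np.int32(246), np.int32(36), np.int32(69)), (np.int32(223), np.int32(254), np.int32(43), np.int32(40)), (np.int32(218), np.int32(258), np.int32(2), np.int32(8)), (np.int32(221), np.int32(285), np.int32(32), np.int32(30))]
```

View pics/w12.png

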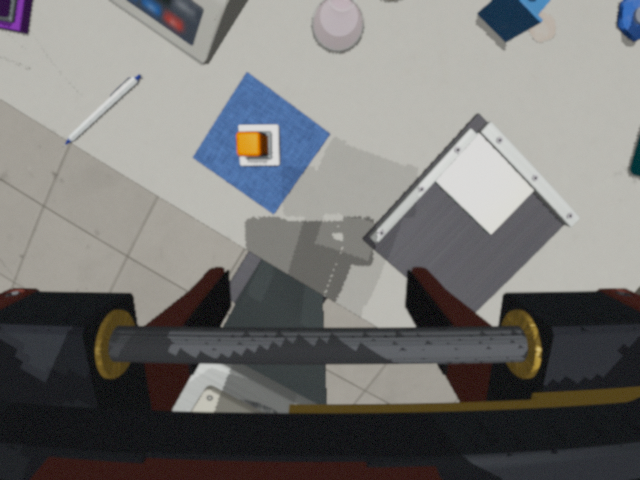

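The pusher (258,146) stands upright, centred on the mat, and the plate (484,185) sits in the jig corner. The top-view changes are only the plate, the pusher, the arm and its shadow; the bystanders haven't moved.

```bash
python3 -c "
from workcell import ticket; print(ticket.close_job())"
```

```text
the job is handed in; nothing more can be done
None
```

The plate is seated in the jig's corner against both fences, the pusher is back on its blue mat, and the job was handed in at about 28 s of the 56 s limit. I took the orange pusher, pushed the plate to the far fence, then to the left fence, and finished with a light press toward the far fence.

**Plate:** it reads jig (50.0, 30.1) mm against a target of (50, 30), and its yaw matches the jig's to about 0.1°. I stopped pushing when the force rose, at 4–5 N on the far fence and 8.7 N on the left fence. The gaps along both fences looked uniform to a few tenths of a millimetre, so the images cannot show contact any finer than that.

**Pusher:** its foot is centred on the mat within about 1 mm, upright and released. The wrist and top views showed no bystander moved.

**Checks that failed or disagreed:**
- **Two-view heights:** triangulation gave unusable results (39 mm for the plate top and 105 mm for the handle top). I relied on the camera depth instead, which agreed between the two cameras (about 18 mm and 88–89 mm) and with the text.
- **First pusher position:** the far-off wrist view put the foot and handle 4 mm apart in y. The overhead view resolved this before I grasped it.

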